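Mesh a splined hub onto a gearmotor shaft

ROBOT

A 6-joint arm with a two-finger parallel gripper is mounted at the origin on a cart in front of the work surface, level with it; the furniture and walls round the work are solid. World frame = base frame: x ahead of the robot, y to its left, z up, the work surface at z = 0. Lengths are in m, angles in rad, forces in N, time in s.
With the tool pointing down it reaches from about 0.25 to 0.775 m from the base axis. Payload 4 kg.
Tool frame: the origin (TCP) lies between the finger pads; the fingertips stand 14 mm ahead of it and the grasp point (between the pads) lies 5 mm behind it (robot.nose_length is the distance from the TCP to the fingertips, in m); z points along the fingers, y is the direction in which the jaws open and shut (so a half turn about z gives the same grasp; the last joint's range is limited). The gripper opens to 94 mm and grips with 3 to 60 N. Pads are 16 mm wide; open, the fingers measure 119 mm over their backs; the gripper's body (75 mm by 177 mm) begins 78 mm behind the grasp point.
Start: joints at [-1.242, 0.087, 1.371, -0, 1.684, -0.103], TCP at [0.23, -0.5, 0.22] pointing down, gripper open.
Joint ranges: [-3.1, 3.1], [-0.76, 2.03], [0.27, 2.55], [-1.08, 4.22], [0.17, 2.65], [-2.57, 2.57]. Speed limits (rad/s): [2.79, 2.79, 3.14, 3.14, 3.14, 3.14].

INTERFACE

Orientations are given as [roll, pitch, yaw] about the fixed x, y, z axes, in that order (R = Rz(yaw) Ry(pitch) Rx(roll)).
In Python, from bench import robot, eyes, finder gives the robot as it stands.
- The arm moves only by the tool play_rows, never from a script. Its argument "rows" is a list of rows, each an object with "linear": the shift along the tool's x, y, z in cm, a list of three; "spin": the turn about the tool's z in degrees. A call has 1 to 12 rows; each row shifts and turns the commanded pose from where the row before left it, along the tool's axes as they then stand; what a row does not reach is not made up. A row lasts 1/12 s, in which the tool goes at most 41.7 mm and 7.16 degrees, less where a joint would pass 70% of its speed; a pose out of reach is approached as far as the arm can. A call with a gripper value outside its range is refused whole. "claw" is the finger opening in cm, from 0 to 9.4, set as the call begins (left out, the last holds). The fingers move at their own pace and stop on an object; the grip force is fixed at half the most. Time passes only in rows, so rows that do not move let the fingers close. It gives the time, the measured TCP pose, the force and the opening at its end, in the units of the state.
- robot.get_obs(): the state, without advancing time (a new reading comes with each control period).
- eyes.snapshot(name): name is "scene" or "top" or "wrist"; returns a dict with "frame" (384x512x3 uint8, red, green, blue), "fx", "fy", "cx", "cy" (pixels), "dist" ([k1, k2, p1, p2, k3] as OpenCV has them; the pictures are not rectified), "rvec" (rotation vector, rad) and "tvec" (3), from world to camera coordinates, as OpenCV has them; the wrist camera has in their place "mount" (4x4, takes a point from camera to tool coordinates, whose origin is the TCP and whose axes are the flange's). Camera axes: x right, y down, z forward; pixel columns grow to the right and rows downward; lengths in m; the calibration is good to about 2 mm. A picture is of the moment at which its call begins: read the wrist's pose just before it. There is no depth.
- robot.close_job(): hands the job in, once; it reports no verdict.
Trained networks look in a picture, given as the dict that the camera call returned (one of the last four; its "shot" number tells which), for a name from the list of things; names that differ only in an ending like _2 or _b are one class to them, and where a whole thing is asked for, a point or a joint stands for the part that bears it (a point fixed in the world has none). Each returns a list of dicts, best first, with "conf" (0 to 1); they miss things now and then, are a little off and sometimes report something else, mostly with a low value. They report only what shows in the picture. A call takes as long as a camera call. They do not tell look-alikes from the thing itself.
- finder.silhouettes(picture, name): "pixels" (384x512 bool, what is visible of it) and "box" ([centre column, centre row, width, height] in pixels, round what is visible of it).
The state is a dict: "time": time; "joint_positions": joint angles; "qvel": joint speeds; "joint_torque": joint torques, N m; "tool_pos": TCP position; "ee_rot": TCP orientation; "wrist_force": force on the tool from outside, world axes, zero at the start; "wrist_torque": the same for the moment, N m; "width": finger opening in m.
Only numpy, scipy, OpenCV 4.12 (cv2) and the standard library are available. Lean on these libraries where they do the work, as an engineer would, in place of code of your own. Each camera call takes 0.05 s, during which the arm holds its last target. There are 200 camera calls.

TASK

Pick up the hexagonal splined hub and fit it, flange down, on the upright splined shaft of the blue gearmotor: set the bore over the shaft's nose, press lightly and rock the hub round to and fro until its teeth find those of the shaft, then slide it fully home against the brass collar and let go. Never force the teeth: 10 N of push is plenty, and more than 40 N against the drive would spoil them. Leave the jar, loupe and oil bottle alone.

Things in the scene. Friction and masses are not known exactly. Their poses are not given: they have to be found in the camera images.
- hub: Bright steel hub, loose, flange down on the bench, 0.2 to 0.4 kg. Origin: centre of its underside; z up along the bore. Round flange 56 mm across, 10 mm high; above it a hexagonal body up to 46 mm, 40 mm across flats; flats face the hub's own x axis and every 60 degrees from it. Grip it across two opposite flats, fingertips at least 12 mm above the underside.
- hub_top (a point): Centre of the hub's top face, 46 mm above its underside. The bore goes right through and has six straight teeth, one behind each flat (every 60 degrees), 5 mm wide, full height, tips on a 24 mm circle, roots on a 32 mm circle.
- gear_drive: Blue right-angle geared motor, fixed. Origin: underside of its 120 mm square base plate, on the shaft axis. Gearbox 86 mm square, 66 mm high, with a boss (66 mm across) to 74 mm; the motor points along the drive's own +x to 148 mm from the shaft axis, at most 84 mm high. The 40 N limit sums the hub's contacts with all its parts (shaft and collar too): keep the push felt at the wrist under 15 N.
- shaft_seat (a point): Point on the shaft axis in the top face of the brass collar (47 mm across), 84 mm above the bench when not pressed. Home: the hub's underside rests on this face. Collar and shaft together are sprung and can be pushed down: they start to yield at about 4 N, then give 1 mm per N for 5 mm, and are then rigid.
- tooth_ends (a point): Point on the shaft axis 26 mm above the collar, level with the flat ends of the shaft's six straight teeth (every 60 degrees, 5.5 mm wide, tips on a 29 mm circle, reaching down to the collar). The shaft stops at any angle: its tooth angle is not measured (the axes here do not show it). It turns only stiffly (0.2 N m).
- nose_tip (a point): Top of the shaft, 41 mm above the collar: a cone 11 mm thick at the tip, then a smooth 22 mm nose down to the tooth ends. The nose enters the bore at any angle with 1 mm play; teeth then meet end on unless they happen to mesh. Meshed teeth have about 3 degrees play either way; a turn of 60 degrees always finds them: the sprung shaft then pops up into the bore and the push drops.
- jar: Bystander: small clear parts jar with a blue lid, 42 mm across, 41 mm high; origin at the centre of its underside.
- loupe: Bystander: black eye loupe, 37 mm across, 30 mm high; origin at the centre of its underside.
- oiler: Bystander: small oil bottle with a red nozzle, 32 mm across, 97 mm high; origin at the centre of its underside.
Mind the look-alikes: they are no part of the job. What is shaped like the hub but purple is not meant. There is more than one size of the gear_drive; the job needs the larger.

How it is judged:
On the way, in this order (a step that is already met when the one before it is completed fails the run):
1. the hub is lifted clear of the bench (height (world z) of hub above 0.05 m), for 0.2 s.
2. the teeth are meshed: the hub is on the shaft with its underside less than 21 mm above the collar (z of hub in the frame of shaft_seat below 0.021 m and horizontal distance between hub and shaft_seat below 0.004 m and angle between hub's own z axis and vertical below 0.15 rad), for 0.1 s.
At the end, for the whole second after the job is handed in: The hub is at rest on the shaft, flange down and upright within 0.05 rad, its underside within 2 mm of the brass collar and its axis within 3 mm of the shaft's (z of hub in the frame of shaft_seat between -0.003 and 0.002 m and horizontal distance between hub and shaft_seat below 0.003 m and angle between hub's own z axis and vertical below 0.05 rad and linear speed of hub below 0.02 m/s); the robot touches nothing.
It fails at once if the hub presses on the drive with more than 40 N (contact force between hub and gear_drive above 40 N).
It fails at once if the jar is moved more than 15 mm (distance of jar from where it was at the start of the episode above 0.015 m).
It fails at once if the loupe is moved more than 15 mm (distance of loupe from where it was at the start of the episode above 0.015 m).
It fails at once if the oil bottle is moved more than 15 mm (distance of oiler from where it was at the start of the episode above 0.015 m).
It also fails if it takes over 64 s, if anything falls off the work surface, if the arm or the gripper's body presses on something with over 40 N, if the wrist force passes 120 N, or if a joint passes its speed limit or range.

## Working session

There is one attempt and no reset: what is moved stays moved. The work goes in short steps, Python scripts to look and compute and a tool call to move; the robot and the scene stay as the last step left them, time stands still between calls to the robot, and variables do not carry over. Pictures are saved under pics/ and viewed, about 8 in all and at most 12, crops included, and the job is handed in when it is done.

Besides the shell and the picture viewer there is one more tool, called by a JSON object that holds its "api" and its "payload", one argument or row to a line. play_rows: Moves the arm, as the interface text tells. Its arguments: {"type":"object","properties":{"rows":{"type":"array"},"claw":{"type":"number"}},"required":["rows"]}

```bash
mkdir -p pics; cat > h.py <<'E'
import numpy as np, cv2
from scipy.spatial.transform import Rotation as R
from bench import robot, eyes, finder
def cam(p, o=None):
    K=np.array([[p['fx'],0,p['cx']],[0,p['fy'],p['cy']],[0,0,1.]]); d=np.array(p['dist'],float)
    if 'mount' in p:
        T=np.eye(4); T[:3,:3]=R.from_euler('xyz',o['ee_rot']).as_matrix(); T[:3,3]=o['tool_pos']
        W=T@np.array(p['mount']); Rw=W[:3,:3]; c=W[:3,3]
    else:
        Rw=cv2.Rodrigues(np.array(p['rvec'],float))[0].T; c=-Rw@np.array(p['tvec'],float).ravel()
    return K,d,Rw,c
def toz(p,uv,z,o=None):
    K,d,Rw,c=cam(p,o); n=cv2.undistortPoints(np.array(uv,float).reshape(-1,1,2),K,d).reshape(-1,2)
    r=np.c_[n,np.ones(len(n))]@Rw.T
    return c+r*((z-c[2])/r[:,2])[:,None]
def proj(p,X,o=None):
    K,d,Rw,c=cam(p,o); X=np.array(X,float).reshape(-1,3)
    return cv2.projectPoints(X,cv2.Rodrigues(Rw.T)[0],-Rw.T@c,K,d)[0].reshape(-1,2)
def save(p,n,s=1.5): cv2.imwrite('pics/'+n,cv2.resize(p['frame'][:,:,::-1],None,fx=s,fy=s,interpolation=cv2.INTER_CUBIC))
E
python3 - <<'E'
from h import *
print(robot.get_obs())
ps={}
for n in ('scene','top'):
    p=eyes.snapshot(n); ps[n]=p
    print(n,cam(p)[3].round(3),p['fx'])
    for k in ('hub','gear_drive','jar','loupe','oiler'):
        for s in finder.silhouettes(p,k):
            m=s['pixels']; print(k,round(s['conf'],2),np.round(s['box'],1),p['frame'][m].mean(0).round())
im=np.vstack([ps['scene']['frame'],ps['top']['frame']])
cv2.imwrite('pics/a.png',cv2.resize(ps['scene']['frame'][:,:,::-1],None,fx=1.5,fy=1.5));cv2.imwrite('pics/b.png',cv2.resize(ps['top']['frame'][:,:,::-1],None,fx=1.5,fy=1.5))
E
```

```text
{'time': 0.0, 'joint_positions': array([-1.24208853e+00,  8.79655386e-02,  1.37222988e+00, -1.68486497e-06,
        1.68362420e+00, -1.03077985e-01]), 'qvel': array([-0.00028669,  0.00072085, -0.00093574,  0.00061398,  0.00248785,
        0.00109167]), 'joint_torque': array([-1.46758972e-03, -3.40186286e+01, -3.02426112e+01,  7.17067136e-02,
        3.30281421e-02, -1.69316968e-04]), 'tool_pos': array([ 0.23000879, -0.499023  ,  0.21831078]), 'ee_rot': array([-3.13937734e+00, -2.27478700e-04,  4.31785345e-01]), 'wrist_force': array([-0.40336488, -0.28641257,  0.08339921]), 'wrist_torque': array([ 0.0019966 , -0.023992  ,  0.04910133]), 'width': 0.09440518937494126}
scene [-0.021  0.49   1.028] 462.74470973205484
hub 0.98 [210.2 284.9  23.6  25.1] [119.  54. 140.]
hub 0.74 [148.4 285.9  24.8  27.8] [118.  53. 139.]
hub 0.61 [181.3 314.1  23.5  29.9] [152. 148. 144.]
gear_drive 0.65 [240.2 220.5  78.   61.4] [100. 113. 121.]
gear_drive 0.4 [346.9 165.4   9.1  11.4] [68. 70. 66.]
jar 0.74 [310.9 189.2  11.3  11.7] [ 87. 116. 180.]
loupe 0.59 [162.1 240.3  12.3  14.2] [51. 49. 48.]
oiler 0.69 [125.8 252.9  14.1  22.7] [120.  89.  61.]
top [ 0.363 -0.048  1.58 ] 447.883705734977
hub 0.73 [156.1 176.2  10.6  15.9] [153.  76. 181.]
hub 0.71 [184.1 202.7  16.   14.2] [168.  88. 193.]
hub 0.61 [154.4 207.1  11.9  17. ] [180. 180. 181.]
hub 0.54 [303.7 197.8  10.8  12.4] [103. 158. 247.]
gear_drive 0.79 [245.  177.7  38.3  66.6] [139. 160. 170.]
gear_drive 0.6 [347.9 220.4  25.1  46.4] [120. 139. 148.]
jar 0.4 [303.2 198.8  11.4  11.3] [105. 160. 249.]
loupe 0.17 [154.7 206.3  20.8  15.7] [193. 191. 193.]
oiler 0.65 [242.6 186.7  17.5  13.4] [243. 239. 159.]
```

View pics/a.png

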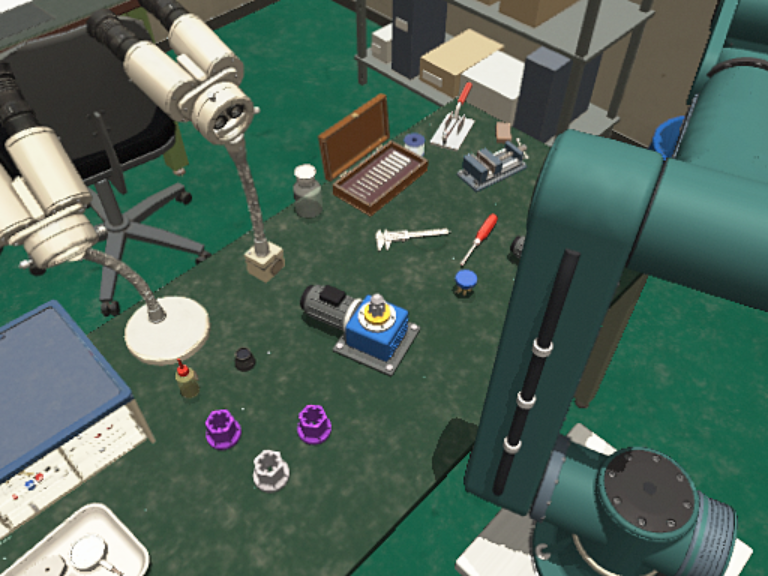

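View pics/b.png

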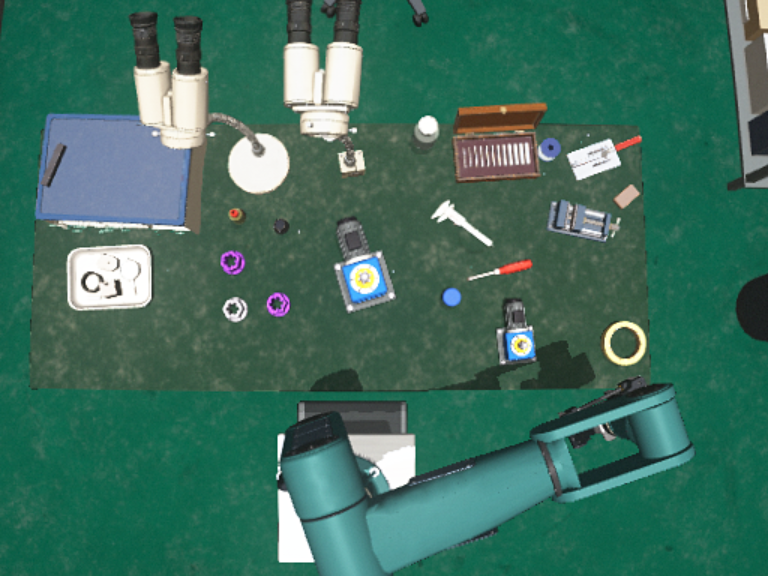

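Top view (native px): the steel hub is at (156,206). Its look-alikes are purple hubs at (155,175) and (185,203). The large drive is at (243,185) and the small one at (346,230). I choose the steel hub and the large drive.

```bash
python3 - <<'E'
from h import *
p=eyes.snapshot('top'); f=p['frame']
for z in (0,.046): print('hub',toz(p,[[156.5,206]],z).round(4))
for z in (.084,.125): print('shaft',toz(p,[[243,185]],z).round(4))
hsv=cv2.cvtColor(f,cv2.COLOR_RGB2HSV); m=((hsv[...,0]>20)&(hsv[...,0]<32)&(hsv[...,1]>130)&(hsv[...,2]>130)).astype(np.uint8)
m[:, :220]=0; m[:,265:]=0; m[:165]=0; m[205:]=0
ys,xs=np.nonzero(m); print('brass',xs.mean(),ys.mean(),xs.min(),xs.max(),ys.min(),ys.max())
print('collar',toz(p,[[(xs.min()+xs.max())/2,(ys.min()+ys.max())/2]],.084))
for k,uv in dict(jar=(301,198),loupe=(187,151),oiler=(157,142),purple1=(155,175),purple2=(185,203)).items(): print(k,toz(p,[uv],.03).round(3))
q=eyes.snapshot('scene')
a=cv2.resize(f[125:245,130:290,::-1],None,fx=4,fy=4,interpolation=cv2.INTER_CUBIC)
cv2.imwrite('pics/c.png',a)
E
```

```text
hub [[0.439  0.2621 0.    ]]
hub [[0.4368 0.2531 0.046 ]]
shaft [[ 0.5053 -0.045   0.084 ]]
shaft [[ 0.5014 -0.045   0.125 ]]
brass 242.37704918032787 186.08196721311475 237 248 179 191
collar [[ 0.50529116 -0.04328315  0.084     ]]
jar [[ 0.465 -0.246  0.03 ]]
loupe [[0.631 0.152 0.03 ]]
oiler [[0.663 0.258 0.03 ]]
purple1 [[0.546 0.263 0.03 ]]
purple2 [[0.448 0.157 0.03 ]]
```

View pics/c.png

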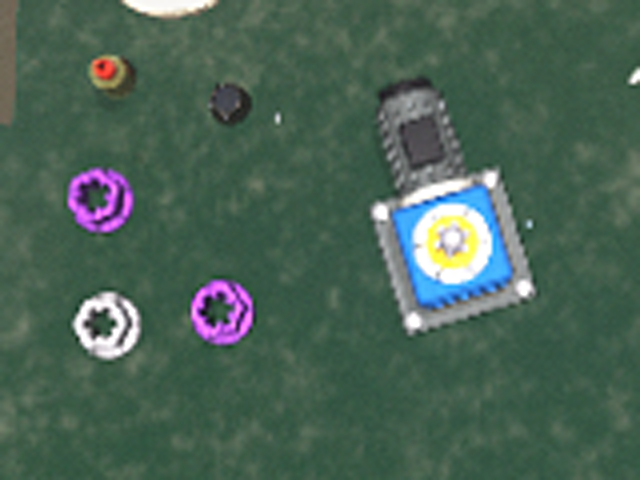

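The steel hub is at crop (106,325), with no other steel look-alike nearby. The large drive's shaft is at crop (452,238), which matches the measurement. Next I work out the travel in tool axes.

```bash
cat >> h.py <<'E'
def rel(X,o=None):
    o=o or robot.get_obs(); return R.from_euler('xyz',o['ee_rot']).as_matrix().T@(np.array(X)-o['tool_pos'])*100
E
python3 - <<'E'
from h import *
print(rel([.437,.255,.22]))
p=eyes.snapshot('wrist');print(np.round(p['mount'],3),p['fx'])
E
```

```text
[ 5.03604511e+01 -5.98770127e+01 -5.77113843e-02]
[[ 0.001 -0.966 -0.258  0.075]
 [ 1.     0.001  0.     0.   ]
 [-0.    -0.258  0.966 -0.166]
 [ 0.     0.     0.     1.   ]] 322.42131825911173
```

{"api": "play_rows", "payload": {
  "rows": [
    {"linear":[1.2,-1.4,0],"spin":0},
    {"linear":[2.5,-2.95,0],"spin":0},
    {"linear":[2.5,-2.95,0],"spin":0},
    {"linear":[2.5,-2.95,0],"spin":0},
    {"linear":[2.5,-2.95,0],"spin":0},
    {"linear":[2.5,-2.95,0],"spin":0},
    {"linear":[2.5,-2.95,0],"spin":0},
    {"linear":[2.5,-2.95,0],"spin":0},
    {"linear":[2.5,-2.95,0],"spin":0},
    {"linear":[2.5,-2.95,0],"spin":0},
    {"linear":[2.5,-2.95,0],"spin":0},
    {"linear":[2.5,-2.95,0],"spin":0}
  ]
}}

```text
time: 1.75
tool_pos: [0.3492, -0.0702, 0.2199]
ee_rot: [3.14, -0.001, 0.431]
wrist_force: [0.5, 0.0, -0.4]
width: 0.0936
```

{"api": "play_rows", "payload": {
  "rows": [
    {"linear":[2.5,-2.95,0],"spin":0},
    {"linear":[2.5,-2.95,0],"spin":0},
    {"linear":[2.5,-2.95,0],"spin":0},
    {"linear":[2.5,-2.95,0],"spin":0},
    {"linear":[2.5,-2.95,0],"spin":0},
    {"linear":[2.5,-2.95,0],"spin":0},
    {"linear":[2.5,-2.95,0],"spin":0},
    {"linear":[2.5,-2.95,0],"spin":0},
    {"linear":[1.2,-1.4,0],"spin":0},
    {"linear":[0,0,0],"spin":0},
    {"linear":[0,0,0],"spin":0}
  ]
}}

```text
time: 2.67
tool_pos: [0.4369, 0.2442, 0.219]
ee_rot: [3.141, 0.001, 0.434]
wrist_force: [-0.4, -1.1, 0.6]
width: 0.094
```

```bash
python3 - <<'E'
from h import *
o=robot.get_obs(); p=eyes.snapshot('wrist'); save(p,'d.png'); np.savez('d.npz',**{k:v for k,v in p.items() if k!='shot'},ee_rot=o['ee_rot'],tool_pos=o['tool_pos'])
print(o['tool_pos'],o['ee_rot'],o['joint_positions'],o['wrist_force'])
for s in finder.silhouettes(p,'hub'): print(s['conf'],s['box'],p['frame'][s['pixels']].mean(0),toz(p,[s['box'][:2]],.023,o))
E
```

```text
[0.43686632 0.24420536 0.21904643] [3.14096555e+00 1.34381470e-03 4.33703809e-01] [ 3.96847368e-01 -2.23495217e-02  1.48429317e+00 -6.80320879e-04
  1.68096877e+00  1.53386511e+00] [-0.36214109 -1.12505193  0.58698126]
0.85 [325.1, 185.9, 47.5, 52.4] [164.57050147  91.69616519 192.61533923] [[0.45344517 0.16049018 0.023     ]]
0.84 [245.8, 157.9, 42.3, 51.2] [199.75862069 197.40858816 200.84385166] [[0.44452728 0.25781863 0.023     ]]
0.61 [280.1, 63.3, 48.5, 56.8] [213.63280794 146.63280794 228.24927029] [[0.55234884 0.26700936 0.023     ]]
```

View pics/d.png

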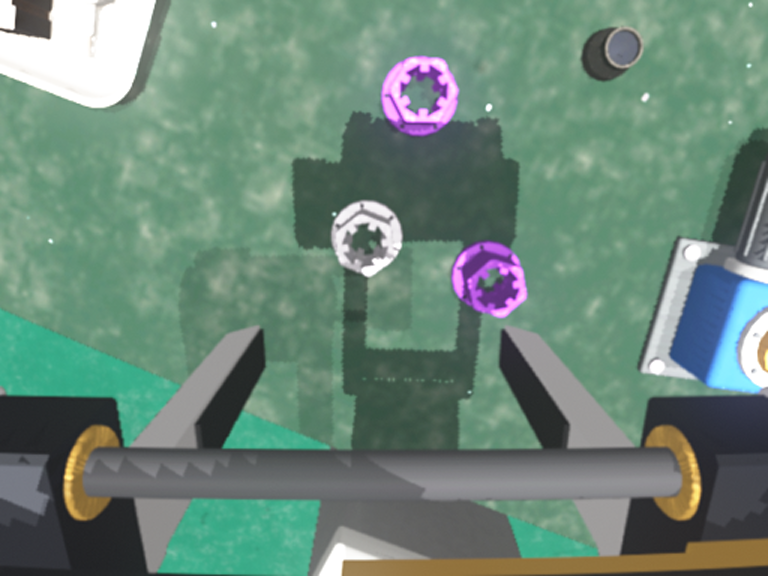

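The steel hub is at view px (366,237), with purple hubs at (421,95) and (490,280). I fit its position and angle from this image.

```bash
cat >> h.py <<'E'
from scipy.optimize import minimize
def fit(p,o,x0,z0=0.0,off=4e-3):
    """hub pose (x,y,yaw mod 60) from its top face at z0+.046: bright hex ring with six teeth, dark bore"""
    g=cv2.cvtColor(p['frame'],cv2.COLOR_RGB2GRAY).astype(np.float32)
    rr,tt=np.meshgrid(np.arange(3,24,.5)*1e-3,np.radians(np.arange(0,360,2)))
    def pred(a):
        t=(tt-a+np.pi/6)%(np.pi/3)-np.pi/6; u=rr*np.cos(t); v=rr*np.sin(t)
        s=np.ones_like(rr); s[rr<.016]=-1; s[(abs(v)<.0025)&(rr>.012)]=1; s[u>.0185]=0; s[rr<.006]=-1
        return s
    def score(q):
        X=np.stack([q[0]+rr*np.cos(tt),q[1]+rr*np.sin(tt),0*rr+z0+.046],-1).reshape(-1,3)
        uv=proj(p,X,o).astype(np.float32)
        I=cv2.remap(g,uv[:,0].reshape(rr.shape),uv[:,1].reshape(rr.shape),cv2.INTER_LINEAR)
        s=pred(q[2]*.1); w=rr*(s!=0); m=(I*w).sum()/w.sum(); ms=(s*w).sum()/w.sum()
        return -(w*(I-m)*(s-ms)).sum()/np.sqrt((w*(I-m)**2).sum()*(w*(s-ms)**2).sum())
    best=None
    for dx in (-off,0,off):
      for dy in (-off,0,off):
        for a in np.radians(np.arange(0,60,10)):
          r=minimize(score,[x0[0]+dx,x0[1]+dy,a*10],method='Nelder-Mead',options=dict(initial_simplex=np.array([x0[0]+dx,x0[1]+dy,a*10])+np.array([[0,0,0],[.003,0,0],[0,.003,0],[0,0,1]]),maxfev=120))
          if best is None or r.fun<best.fun: best=r
    return best.x[0],best.x[1],np.degrees(best.x[2]*.1)%60,-best.fun
E
python3 - <<'E'
from h import *
d=dict(np.load('d.npz')); x=fit(d,d,(.440,.256)); print(x)
o=robot.get_obs(); print(rel([x[0],x[1],.13]), 'tool y heading deg',np.degrees(o['ee_rot'][2])-90)
E
```

```text
(np.float64(0.44199092705478277), np.float64(0.25950690891369116), np.float64(2.4503917134582345), np.float64(0.8906118578120777))
[ 1.15914963 -1.30442542  8.9486036 ] tool y heading deg -65.30057162132354
```

{"api": "play_rows", "payload": {
  "rows": [
    {"linear":[0.4,-0.4,1.5],"spin":-3.8},
    {"linear":[0.4,-0.4,2.5],"spin":-3.8},
    {"linear":[0.2,-0.5,2.5],"spin":0},
    {"linear":[0,0,2],"spin":0},
    {"linear":[0,0,0],"spin":0},
    {"linear":[0,0,0],"spin":0}
  ]
}}

```text
time: 3.27
tool_pos: [0.4391, 0.2582, 0.134]
ee_rot: [3.141, 0.002, 0.563]
wrist_force: [0.4, -0.7, 0.1]
width: 0.0938
```

```bash
python3 - <<'E'
from h import *
o=robot.get_obs(); p=eyes.snapshot('wrist'); save(p,'e.png',1.2)
x=fit(p,o,(.442,.2595)); print(x, o['tool_pos'],'yheading',np.degrees(o['ee_rot'][2])-90); print(rel([x[0],x[1],.03]))
E
```

```text
(np.float64(0.44192596831385755), np.float64(0.25943531011191306), np.float64(2.9740110282452275), np.float64(0.8470908717200046)) [0.43907413 0.25821945 0.13397287] yheading -57.767700950693005
[ 0.17319873  0.04401574 10.5550273 ]
```

View pics/e.png

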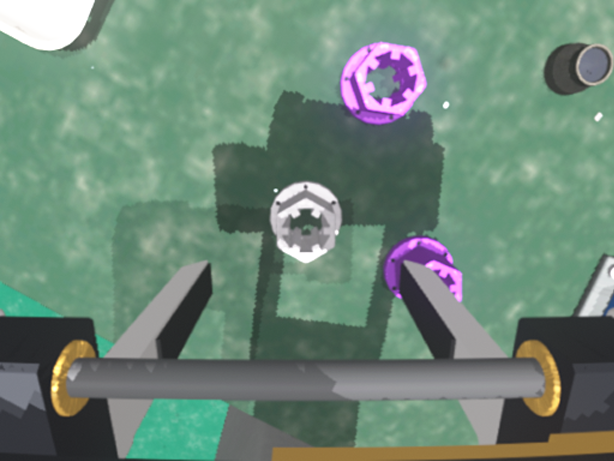

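The hub sits at (305,222) with its flats facing left and right, along the jaws. I descend and grip it.

{"api": "play_rows", "payload": {
  "rows": [
    {"linear":[0.17,0.04,1.0],"spin":-0.4},
    {"linear":[0,0,2.5],"spin":0},
    {"linear":[0,0,2.5],"spin":0},
    {"linear":[0,0,2.3],"spin":0},
    {"linear":[0,0,1.2],"spin":0},
    {"linear":[0,0,0.4],"spin":0},
    {"linear":[0,0,0],"spin":0},
    {"linear":[0,0,0],"spin":0}
  ]
}}

```text
time: 3.98
tool_pos: [0.4425, 0.2608, 0.0369]
ee_rot: [3.141, -0.003, 0.571]
wrist_force: [1.0, 0.7, -0.3]
width: 0.0937
```

```bash
python3 - <<'E'
from h import *
o=robot.get_obs(); print(o['tool_pos'],o['wrist_force'],rel([.4419,.2594,.030]))
E
```

```text
[0.44245822 0.26079106 0.03692427] [ 1.03556307  0.65959799 -0.3006322 ] [-0.12398854  0.0865081   0.69214518]
```

{"api": "play_rows", "payload": {
  "rows": [
    {"linear":[-0.05,0.05,0.3],"spin":0},
    {"linear":[0,0,0.3],"spin":0},
    {"linear":[0,0,0],"spin":0}
  ]
}}

```text
time: 4.23
tool_pos: [0.4414, 0.2597, 0.0298]
ee_rot: [3.141, -0.001, 0.571]
wrist_force: [-0.3, -0.3, -0.2]
width: 0.0942
```

{"api": "play_rows", "payload": {
  "claw": 3.0,
  "rows": [
    {"linear":[0,0,0],"spin":0},
    {"linear":[0,0,0],"spin":0},
    {"linear":[0,0,0],"spin":0},
    {"linear":[0,0,0],"spin":0},
    {"linear":[0,0,0],"spin":0},
    {"linear":[0,0,0],"spin":0},
    {"linear":[0,0,0],"spin":0},
    {"linear":[0,0,0],"spin":0},
    {"linear":[0,0,0],"spin":0},
    {"linear":[0,0,0],"spin":0},
    {"linear":[0,0,0],"spin":0},
    {"linear":[0,0,0],"spin":0}
  ]
}}

```text
time: 5.23
tool_pos: [0.4412, 0.2596, 0.0294]
ee_rot: [3.141, 0.0, 0.571]
wrist_force: [0.3, -0.4, 0.3]
width: 0.0395
```

Gripped: width 39.5 mm, as expected for 40 mm across flats. Lift.

{"api": "play_rows", "payload": {
  "rows": [
    {"linear":[0,0,-0.5],"spin":0},
    {"linear":[0,0,-1.5],"spin":0},
    {"linear":[0,0,-2.5],"spin":0},
    {"linear":[0,0,-3],"spin":0},
    {"linear":[0,0,-3],"spin":0},
    {"linear":[0,0,-3],"spin":0},
    {"linear":[0,0,-3],"spin":0},
    {"linear":[0,0,-2.5],"spin":0},
    {"linear":[0,0,-1],"spin":0},
    {"linear":[0,0,0],"spin":0},
    {"linear":[0,0,0],"spin":0},
    {"linear":[0,0,0],"spin":0}
  ]
}}

```text
time: 6.23
tool_pos: [0.4402, 0.2593, 0.2268]
ee_rot: [-3.141, 0.005, 0.571]
wrist_force: [-0.0, 0.2, -2.2]
width: 0.0399
```

```bash
python3 - <<'E'
from h import *
o=robot.get_obs(); p=eyes.snapshot('wrist'); save(p,'f.png',1.2); print(o['tool_pos'],o['wrist_force'],o['width'])
x=fit(p,o,o['tool_pos'][:2],o['tool_pos'][2]-.0295,.002); print('hub',x)
print('to stand-off',rel([.42,-.0433,.23],o),'over shaft',rel([.5053,-.0435,.23],o))
E
```

```text
[0.44015524 0.25925106 0.22680408] [-0.02575057  0.20281342 -2.23055433] 0.039899625543817076
hub (np.float64(0.44027133014689096), np.float64(0.25897193232722415), np.float64(2.4423618230708186), np.float64(0.9080100757969345))
to stand-off [-18.06035169  24.35767518  -0.25154781] over shaft [-10.89655713  28.98802135  -0.28678597]
```

View pics/f.png

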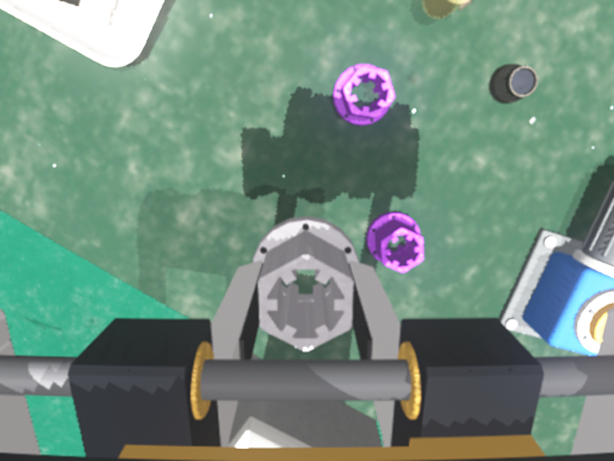

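The hub is held square and centred, at (305,300) in the view. Next I go to a stand-off where the wrist camera sees the shaft ahead of the hub.

{"api": "play_rows", "payload": {
  "rows": [
    {"linear":[-0.9,1.4,0],"spin":0},
    {"linear":[-1.8,2.76,0],"spin":0},
    {"linear":[-1.8,2.76,0],"spin":0},
    {"linear":[-1.8,2.76,0],"spin":0},
    {"linear":[-1.8,2.76,0],"spin":0},
    {"linear":[-1.8,2.76,0],"spin":0},
    {"linear":[-1.8,2.76,0],"spin":0},
    {"linear":[-1.8,2.76,0],"spin":0},
    {"linear":[-1.8,2.76,0],"spin":0},
    {"linear":[-1.8,2.76,0],"spin":0},
    {"linear":[-1.8,2.76,0],"spin":0}
  ]
}}

```text
time: 7.2
tool_pos: [0.4378, -0.0877, 0.2274]
ee_rot: [-3.139, 0.002, 0.571]
wrist_force: [1.1, -0.5, -1.4]
width: 0.0395
```

{"api": "play_rows", "payload": {
  "rows": [
    {"linear":[0,0,0],"spin":0},
    {"linear":[0,0,0],"spin":0},
    {"linear":[0,0,0],"spin":0}
  ]
}}

```text
time: 7.45
tool_pos: [0.4384, -0.0859, 0.228]
ee_rot: [-3.139, 0.001, 0.571]
wrist_force: [1.3, 0.5, -1.0]
width: 0.0399
```

```bash
python3 - <<'E'
from h import *
o=robot.get_obs(); p=eyes.snapshot('wrist'); np.savez('g.npz',**{k:v for k,v in p.items() if k!='shot'},ee_rot=o['ee_rot'],tool_pos=o['tool_pos'])
print(o['tool_pos'],o['ee_rot'],o['width'])
c=proj(p,[[.5053,-.0435,.084],[.5053,-.0435,.125]],o); print(c)
u,v=c[0].astype(int); f=p['frame'][max(0,v-70):v+70,max(0,u-80):u+80,::-1]
print('crop origin',max(0,u-80),max(0,v-70)); cv2.imwrite('pics/g.png',cv2.resize(f,None,fx=4,fy=4,interpolation=cv2.INTER_CUBIC))
E
```

```text
[ 0.43842817 -0.08592748  0.22797086] [-3.13875416e+00  1.38024074e-03  5.71057712e-01] 0.03992744061070426
[[254.89466985  96.58237289]
 [254.84875061  95.83826004]]
crop origin 174 26
```

View pics/g.png

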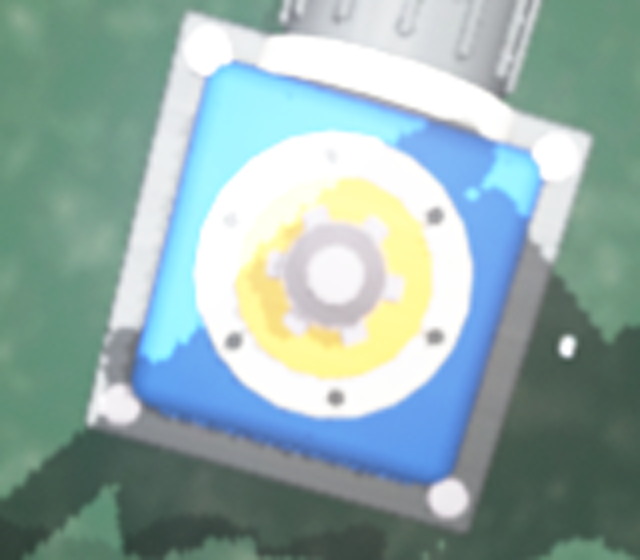

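The shaft shows clearly: nose tip at crop (335,273), brass collar at (335,278), teeth at about (315,218), (376,228), (395,288), (356,330), (296,325) and (274,264). I turn these into positions and angles.

```bash
python3 - <<'E'
from h import *
d=dict(np.load('g.npz')); f=lambda a:np.array(a,float)/4-.375+[174,26]
tip=toz(d,f([[335,273]]),.125,d)[0]; col=toz(d,f([[335,278]]),.084,d)[0]
T=toz(d,f([[315,218],[376,228],[395,288],[356,330],[296,325],[274,264]]),.110,d)
print(tip,col,T.mean(0)); c=T.mean(0)
v=T-c; print(np.hypot(v[:,0],v[:,1]),np.degrees(np.arctan2(v[:,1],v[:,0]))%60)
x=fit(d,d,d['tool_pos'][:2],d['tool_pos'][2]-.0295,.002); print('hub',x,'tool',d['tool_pos'])
E
```

```text
[ 0.50768719 -0.04437954  0.125     ] [ 0.50764818 -0.04472476  0.084     ] [ 0.50757602 -0.0446516   0.11      ]
[0.0125456  0.01297809 0.0129514  0.01210709 0.0132242  0.01323045] [52.80369095 51.56317828 51.58286119 54.35327673 53.30477695 52.18751497]
hub (np.float64(0.43849547720164317), np.float64(-0.08631694522075149), np.float64(2.5429243085366613), np.float64(0.9102177649232203)) tool [ 0.43842817 -0.08592748  0.22797086]
```

The shaft axis is at (0.5076, -0.0446) and its teeth are at 52.6° mod 60. The hub teeth are at 2.7° and should sit at 22.6° to mesh, so spin -20.

{"api": "play_rows", "payload": {
  "rows": [
    {"linear":[1.5,0,0],"spin":0},
    {"linear":[2.5,0.1,0],"spin":0},
    {"linear":[2.5,0.1,0],"spin":0},
    {"linear":[1.6,0,0],"spin":0},
    {"linear":[0,0,0],"spin":-5},
    {"linear":[0,0,1],"spin":-5},
    {"linear":[0,0,2],"spin":-5},
    {"linear":[0,0,2],"spin":-5},
    {"linear":[0,0,1.5],"spin":0},
    {"linear":[0,0,0],"spin":0},
    {"linear":[0,0,0],"spin":0},
    {"linear":[0,0,0],"spin":0}
  ]
}}

```text
time: 8.5
tool_pos: [0.5088, -0.0435, 0.1655]
ee_rot: [3.14, -0.001, 0.922]
wrist_force: [0.8, -0.9, -2.2]
width: 0.0401
```

```bash
python3 - <<'E'
from h import *
o=robot.get_obs(); print(o['tool_pos'],o['ee_rot'],o['wrist_force'])
p=eyes.snapshot('wrist'); x=fit(p,o,o['tool_pos'][:2],o['tool_pos'][2]-.0295,.002); print('hub',x)
O=np.array([eyes.snapshot('top') is not None and robot.get_obs()['tool_pos'] for _ in range(5)]).mean(0);print(O,rel([.5075,-.0442,.13]))
save(p,'i.png',1.2)
E
```

```text
[ 0.50875544 -0.04347994  0.16547418] [ 3.14030348e+00 -7.19997091e-04  9.21862988e-01] [ 0.84194826 -0.93034167 -2.1522509 ]
hub (np.float64(0.5085442905735141), np.float64(-0.04385723202054481), np.float64(22.467377352404096), np.float64(0.7553752256960758))
[ 0.50895507 -0.04426503  0.16585672] [-0.0584001  -0.1131051   3.54121044]
```

View pics/i.png

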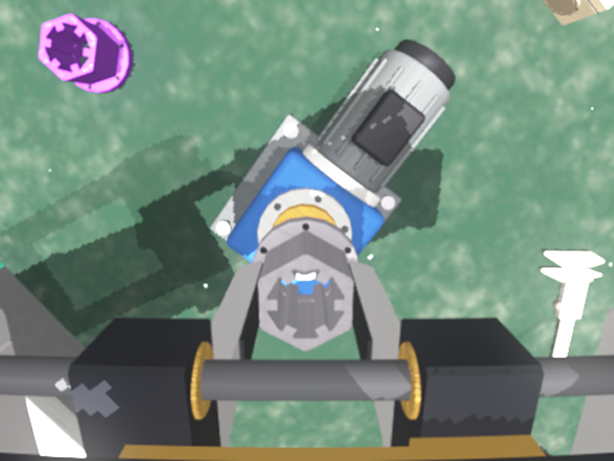

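{"api": "play_rows", "payload": {
  "rows": [
    {"linear":[-0.08,-0.1,0],"spin":0},
    {"linear":[0,0,0.4],"spin":0},
    {"linear":[0,0,0.4],"spin":0},
    {"linear":[0,0,0.4],"spin":0},
    {"linear":[0,0,0.3],"spin":0},
    {"linear":[0,0,0.3],"spin":0},
    {"linear":[0,0,0],"spin":0},
    {"linear":[0,0,0],"spin":0}
  ]
}}

```text
time: 9.47
tool_pos: [0.5068, -0.0443, 0.1461]
ee_rot: [-3.141, 0.0, 0.92]
wrist_force: [-0.0, 0.1, -1.9]
width: 0.0396
```

No side force; the nose is in the bore. I continue in small steps to the tooth ends, at about TCP z 0.1395.

{"api": "play_rows", "payload": {
  "rows": [
    {"linear":[0,0,0.2],"spin":0},
    {"linear":[0,0,0.2],"spin":0},
    {"linear":[0,0,0.1],"spin":0},
    {"linear":[0,0,0],"spin":0},
    {"linear":[0,0,0],"spin":0}
  ]
}}

```text
time: 9.88
tool_pos: [0.5069, -0.0443, 0.1414]
ee_rot: [-3.142, 0.0, 0.921]
wrist_force: [-0.2, -0.5, -1.8]
width: 0.0399
```

{"api": "play_rows", "payload": {
  "rows": [
    {"linear":[0,0,0.1],"spin":0},
    {"linear":[0,0,0.1],"spin":0},
    {"linear":[0,0,0.1],"spin":0},
    {"linear":[0,0,0],"spin":0},
    {"linear":[0,0,0],"spin":0}
  ]
}}

```text
time: 10.3
tool_pos: [0.5069, -0.0444, 0.1383]
ee_rot: [-3.141, 0.0, 0.921]
wrist_force: [0.3, 0.4, -2.4]
width: 0.0401
```

{"api": "play_rows", "payload": {
  "rows": [
    {"linear":[0,0,0.1],"spin":0},
    {"linear":[0,0,0.1],"spin":0},
    {"linear":[0,0,0.1],"spin":0},
    {"linear":[0,0,0],"spin":0},
    {"linear":[0,0,0],"spin":0}
  ]
}}

```text
time: 10.72
tool_pos: [0.5069, -0.0443, 0.1353]
ee_rot: [-3.141, 0.0, 0.921]
wrist_force: [0.4, 0.6, -2.0]
width: 0.0396
```

{"api": "play_rows", "payload": {
  "rows": [
    {"linear":[0,0,0.1],"spin":0},
    {"linear":[0,0,0.1],"spin":0},
    {"linear":[0,0,0.1],"spin":0},
    {"linear":[0,0,0.1],"spin":0},
    {"linear":[0,0,0],"spin":0},
    {"linear":[0,0,0],"spin":0}
  ]
}}

```text
time: 11.22
tool_pos: [0.5069, -0.0444, 0.1313]
ee_rot: [-3.141, 0.0, 0.92]
wrist_force: [-0.6, 0.8, -3.2]
width: 0.04
```

No push 8 mm past the tooth ends: the teeth meshed straight away at the measured angle. I slide on, watching the force.

{"api": "play_rows", "payload": {
  "rows": [
    {"linear":[0,0,0.15],"spin":0},
    {"linear":[0,0,0.15],"spin":0},
    {"linear":[0,0,0.15],"spin":0},
    {"linear":[0,0,0.15],"spin":0},
    {"linear":[0,0,0.1],"spin":0},
    {"linear":[0,0,0],"spin":0},
    {"linear":[0,0,0],"spin":0}
  ]
}}

```text
time: 11.8
tool_pos: [0.5069, -0.0444, 0.1243]
ee_rot: [-3.141, 0.0, 0.92]
wrist_force: [-0.5, -0.6, -1.3]
width: 0.0398
```

{"api": "play_rows", "payload": {
  "rows": [
    {"linear":[0,0,0.15],"spin":0},
    {"linear":[0,0,0.15],"spin":0},
    {"linear":[0,0,0.15],"spin":0},
    {"linear":[0,0,0.1],"spin":0},
    {"linear":[0,0,0.1],"spin":0},
    {"linear":[0,0,0],"spin":0},
    {"linear":[0,0,0],"spin":0}
  ]
}}

```text
time: 12.38
tool_pos: [0.5069, -0.0444, 0.1179]
ee_rot: [-3.141, 0.0, 0.921]
wrist_force: [-0.0, 0.3, -2.1]
width: 0.04
```

{"api": "play_rows", "payload": {
  "rows": [
    {"linear":[0,0,0.1],"spin":0},
    {"linear":[0,0,0.1],"spin":0},
    {"linear":[0,0,0.1],"spin":0},
    {"linear":[0,0,0],"spin":0},
    {"linear":[0,0,0],"spin":0}
  ]
}}

```text
time: 12.8
tool_pos: [0.5069, -0.0444, 0.1148]
ee_rot: [-3.141, 0.0, 0.92]
wrist_force: [0.4, 0.1, -2.0]
width: 0.04
```

Nearly home; I feel for the collar in 1 mm steps.

{"api": "play_rows", "payload": {
  "rows": [
    {"linear":[0,0,0.1],"spin":0},
    {"linear":[0,0,0.05],"spin":0},
    {"linear":[0,0,0],"spin":0},
    {"linear":[0,0,0],"spin":0}
  ]
}}

```text
time: 13.13
tool_pos: [0.507, -0.0444, 0.1134]
ee_rot: [3.142, 0.0, 0.92]
wrist_force: [-0.8, -0.6, -3.0]
width: 0.0398
```

{"api": "play_rows", "payload": {
  "rows": [
    {"linear":[0,0,0.1],"spin":0},
    {"linear":[0,0,0],"spin":0},
    {"linear":[0,0,0],"spin":0}
  ]
}}

```text
time: 13.38
tool_pos: [0.507, -0.0444, 0.1131]
ee_rot: [3.141, -0.0, 0.92]
wrist_force: [-1.9, -0.3, 2.1]
width: 0.0401
```

Push of about 4 N above the hub's weight at the expected height: it is on the collar. Release and withdraw.

{"api": "play_rows", "payload": {
  "claw": 9.0,
  "rows": [
    {"linear":[0,0,0],"spin":0},
    {"linear":[0,0,0],"spin":0},
    {"linear":[0,0,0],"spin":0},
    {"linear":[0,0,0],"spin":0},
    {"linear":[0,0,0],"spin":0},
    {"linear":[0,0,0],"spin":0},
    {"linear":[0,0,0],"spin":0},
    {"linear":[0,0,0],"spin":0},
    {"linear":[0,0,0],"spin":0}
  ]
}}

```text
time: 14.13
tool_pos: [0.507, -0.0444, 0.1124]
ee_rot: [3.142, 0.0, 0.92]
wrist_force: [-0.4, 0.0, -0.9]
width: 0.09
```

{"api": "play_rows", "payload": {
  "rows": [
    {"linear":[0,0,-0.5],"spin":0},
    {"linear":[0,0,-1],"spin":0},
    {"linear":[0,0,-2],"spin":0},
    {"linear":[0,0,-2.5],"spin":0},
    {"linear":[0,0,-2.5],"spin":0},
    {"linear":[-1,0,-2],"spin":0},
    {"linear":[-2,0,-1],"spin":0},
    {"linear":[-2,0,0],"spin":0},
    {"linear":[-1,0,0],"spin":0},
    {"linear":[0,0,0],"spin":0},
    {"linear":[0,0,0],"spin":0},
    {"linear":[0,0,0],"spin":0}
  ]
}}

```text
time: 15.13
tool_pos: [0.4707, -0.0916, 0.2271]
ee_rot: [-3.141, -0.0, 0.921]
wrist_force: [0.4, 0.1, -0.5]
width: 0.0902
```

```bash
python3 - <<'E'
from h import *
o=robot.get_obs(); p=eyes.snapshot('wrist'); print(o['tool_pos'],o['wrist_force'])
for z in (.078,.084,.090): print(z,fit(p,o,(.5072,-.0444),z,.002))
u,v=proj(p,[.5072,-.0446,.1],o)[0].astype(int); f=p['frame'][max(0,v-80):v+80,max(0,u-100):u+100,::-1]
cv2.imwrite('pics/j.png',cv2.resize(f,None,fx=3,fy=3,interpolation=cv2.INTER_CUBIC))
s=eyes.snapshot('scene'); u,v=proj(s,[.5072,-.0446,.1])[0].astype(int); print(u,v)
cv2.imwrite('pics/k.png',cv2.resize(s['frame'][v-40:v+40,u-50:u+50,::-1],None,fx=6,fy=6,interpolation=cv2.INTER_CUBIC))
E
```

```text
[ 0.47074383 -0.09158096  0.22706431] [ 0.39256365  0.12312018 -0.5012279 ]
0.078 (np.float64(0.506823525128843), np.float64(-0.04491196947552256), np.float64(22.459350487206496), np.float64(0.5759574780111881))
0.084 (np.float64(0.5071717692937308), np.float64(-0.04447629920932061), np.float64(22.43427394799509), np.float64(0.6415217685844977))
0.09 (np.float64(0.5074244277018678), np.float64(-0.04413703972835899), np.float64(22.34887545414744), np.float64(0.6843758415327105))
251 202
```

View pics/j.png

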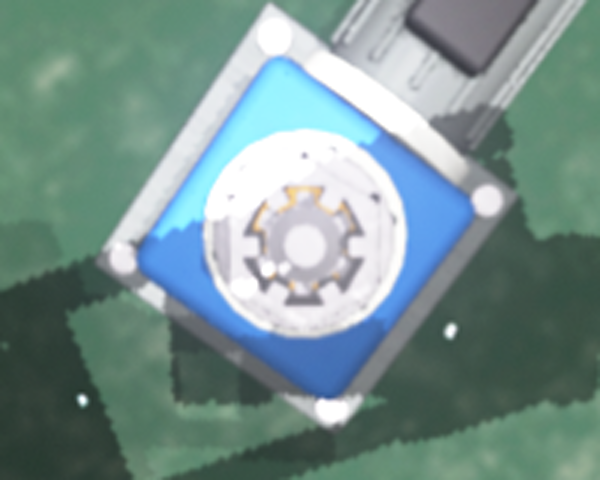

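View pics/k.png

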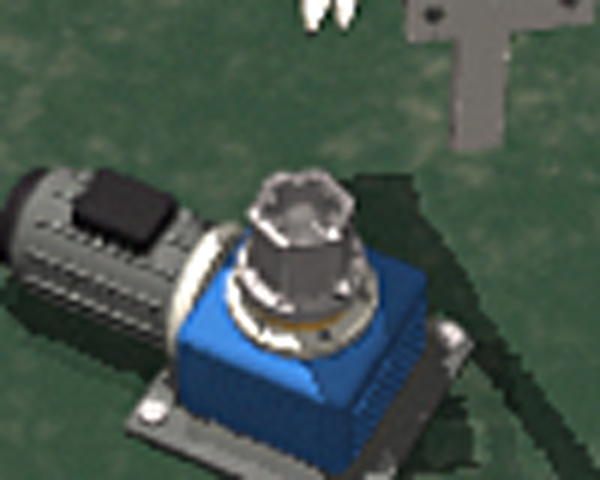

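The hub sits flange down on the shaft: the teeth are interleaved, the nose shows in the bore at crop (305,245), and a thin brass sliver shows under the flange at (315,323) in the scene crop. The gripper is clear, so I hand in.

```bash
python3 -c "
from h import *
print(robot.close_job())"
```

```text
the job is handed in; nothing more can be done
None
```

The steel hub is on the large drive's shaft, flange down and released. I handed the job in at about 15 s; no verdict is reported.

**How it went:** I gripped the hub across two flats. From the wrist camera I read the shaft's tooth angle as 52.6° mod 60, then turned the hub 20° so its teeth faced the gaps. They meshed at the first try without rocking. The slide down met no resistance until the collar, where the push was about 4 N at tool height 0.113 m (0.1135 m expected for home).

**Last checks:**
- **Position:** a fit to the wrist picture put the hub axis within about 0.5 mm of the shaft axis measured earlier.
- **Pictures:** they show the teeth interleaved, the hub upright with its flange just above the brass collar, and the gripper clear.
- **Bystanders:** I did not measure the jar, loupe and oil bottle again at the end. The arm kept well clear of them.
- **Less certain:** the image fit did not settle the seated height, as it scored slightly better 6 mm too high. For the height I relied on the contact force and the tool height.

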